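Clamp the glued side back onto a card box with a one-hand bar clamp

ROBOT

A 6-joint arm with a two-finger parallel gripper is mounted at the origin on the work surface. World frame = base frame: x ahead of the robot, y to its left, z up, the work surface at z = 0. Lengths are in mm, angles in rad, forces in N, time in s.
With the tool pointing down it reaches from about 275 to 750 mm from the base axis. Payload 10.2 kg.
Tool frame: the origin (TCP) lies at the very end of the fingers, on their centre line; the grasp point (between the pads) lies 19 mm behind it; z points along the fingers, y is the direction in which the jaws open and shut (so a half turn about z gives the same grasp; the last joint's range is limited). The gripper opens to 85 mm and grips with 20 to 120 N. Pads are 22 mm wide; open, the fingers measure 114 mm over their backs; the gripper's body (76 mm by 85 mm) begins 54 mm behind the grasp point. The pads swing forward as they close: fully open they stand 13 mm farther back than shut.
Start: joints at [0.998, 0.313, 1.498, -0, 1.331, -0.223], TCP at [179.936, 493.208, 231.294] pointing down, gripper open.
Joint ranges: [-2.94, 2.94], [-0.97, 2.17], [0.19, 2.56], [-1.23, 4.37], [0.02, 3.11], [-2.88, 2.88]. Speed limits (rad/s): [2.39, 2.39, 3.01, 3.14, 3.14, 3.14].

INTERFACE

Orientations are given as a unit quaternion [w, x, y, z].
In Python, from rig import * gives the robot as it stands. The module is installed in compiled form; this text tells all that it offers.
- The arm moves only by the shell command python3 -m crank 'ROWS' [FORCE]. ROWS is a JSON object of lists of equal length, an entry for each row: "dp": the shift along the world's x, y, z in cm, a list of three; "delta_rot": the turn, a rotation vector about the world's x, y, z in degrees, a list of three; "claw": the closure in counts, from 0 (fully open) to 255 (shut). A call has 1 to 10 rows; each row shifts and turns the commanded pose from where the row before left it; what a row does not reach is not made up. A row lasts 1/10 s, in which the tool goes at most 50 mm and 8.59 degrees, less where a joint would pass 70% of its speed; a pose out of reach is approached as far as the arm can. A call is refused whole if a number of a shift passes 5 or a number of a turn 8.59, either way. A call with a gripper value outside its range is refused whole. The fingers move at their own pace and stop on an object; FORCE is the grip in N (left out, the last holds). Time passes only in rows, so rows that do not move let the fingers close. It gives the time, the measured TCP pose, the force and the opening at its end, in the units of the state.
- sense(): the state, without advancing time (a new reading comes with each control period).
- capture(name): name is "scene" or "top" or "wrist"; returns (picture, depth): 400x640x3 uint8, red, green, blue; 400x640 float32, mm along the optical axis (not along the pixel's ray), 0 where there is no reading.
- camera_model(name): a dict with "fx", "fy", "cx", "cy" (pixels), "cam_to_world" (4x4, takes a point from camera to world coordinates); the wrist camera has in their place "T_tool_cam" (4x4, takes a point from camera to tool coordinates, whose origin is the TCP and whose axes are the flange's). Camera axes: x right, y up, looking along -z (the intrinsics and any distortion apply to the point x, -y, -z); pixel columns grow to the right and rows downward; lengths in mm; the calibration is good to about 2 mm. A picture is of the moment at which its call begins: read the wrist's pose just before it. camera_model takes no time and is no camera call.
- finish_job(): hands the job in, once; it reports no verdict.
Trained networks look in the newest picture that a camera, given by its name, has taken for a name from the list of things; names that differ only in an ending like _2 or _b are one class to them, and where a whole thing is asked for, a point or a joint stands for the part that bears it (a point fixed in the world has none). Each returns a list of dicts, best first, with "p" (0 to 1); they miss things now and then, are a little off and sometimes report something else, mostly with a low value. They report only what shows in the picture. A call takes as long as a camera call. They do not tell look-alikes from the thing itself.
- boxes_of(camera, target): "centre" ([column, row] in pixels, amid what is visible of it).
- masks_of(camera, target): "region" (400x640 bool, what is visible of it) and "centre" ([column, row] in pixels, amid what is visible of it).
- pinpoint(camera, target): "centre" ([column, row] in pixels: a listed point, or the origin of a listed thing).
The state is a dict: "time_s": time; "joints": joint angles; "dq": joint speeds; "tau": joint torques, N m; "eef_pos": TCP position; "ee_rot": TCP orientation; "force": force on the tool from outside, world axes, zero at the start; "wrist_torque": the same for the moment, N m; "grip_width": opening from 0.0 (shut) to 1.0 (fully open).
Only numpy, scipy, OpenCV 4.12 (cv2) and the standard library are available. Lean on these libraries where they do the work, as an engineer would, in place of code of your own. Each camera call takes 0.05 s, during which the arm holds its last target.

TASK

The glued long side of the wooden card box stands loose beside its box, between the jaws of the bar clamp that lies flat on the cork mat. Pump the clamp's orange trigger against its handle, squeeze after squeeze, until the jaws have closed the joint and grip the box firmly, with the soft pads squashed by a few millimetres but no harder, so that the thin wood is not crushed. Finish while still holding the trigger squeezed in the gripper, with the box and its side flat and upright, and leave the other things on the bar alone.

Things in the scene. Friction and masses are not known exactly. Their poses are not given: they have to be found in the camera images.
- clamp: One-hand bar clamp lying flat, loose, 305 mm long, 0.75 kg: toothed steel bar (19 x 6 mm, axis 17 mm up), black fixed jaw, black sliding head, all 34 mm high. Origin on the surface under the bar's axis; x into the throat (jaws reach x = 92 mm, pads centred at 70 mm), y along the bar towards the head (fixed pad's face at y = -64 mm), z up. Pumping shifts it by up to 30 mm and draws the box along.
- head: Sliding head with jaw, handle and trigger. Origin on the surface under the bar's axis, level with its unsquashed pad's face; axes as clamp. Black handle 22 mm thick (y = 56 to 78 mm), reaching to x = -115 mm, 2 to 32 mm above the surface. Each full squeeze of the trigger walks the head one tooth (6 mm) towards -y along the bar; pawls keep it from going back more than 2.5 mm.
- grip (a point): Point between handle (+y side) and trigger (-y side) where a hand squeezes them, 17 mm above the surface, 70 mm to the -x side of the bar's axis, carried by the head; axes as clamp. Fingers come down from above on both sides and close along y. Outside width there: 61 mm at rest (30 mm to either side), 40 mm fully squeezed. More than 40 mm is free beside both.
- trigger: The clamp's orange trigger, 14 mm thick and 24 mm high (5 to 29 mm above the surface), on the handle's -y side, its free end at x = -97 mm of the clamp. Origin at its pivot in the head, 17 mm above the surface.
- trigger_pull (a joint): Swing of the trigger in rad: 0 at rest, 0.25 fully squeezed (22 mm at grip). A spring brings it back as the fingers open; under load the clamp does not slide back, so open to 85 mm or more (symmetric) to let it out fully. It takes 3 to 4 N at grip; each 1 N more gives about 2.2 N between the jaws. A full stroke goes from below 0.03 to above 0.23.
- head_slide (a joint): Travel of the head along the bar towards the fixed jaw, in m. At 0 the pads' faces are 142 mm apart, at 0.02 122 mm.
- head_pad_squash (a joint): How far the head's orange pad (14 mm thick, 36 mm wide, 30 mm high) is squashed, in m, 0 to 0.011: 4 N per mm. The fixed jaw's pad is alike, so once the work is gripped each 6 mm tooth squashes either pad 2.5 to 3 mm more and adds 10 to 12 N. Firm but not crushing is 1.5 to 5.5 mm.
- card_box: Open wooden card box with one long side missing, 107 mm (its x) by 100 mm (y) by 40 mm high, 0.3 kg, loose. Origin at the centre of its underside; dark wall at y = -50 mm, light end walls at x = +-50 mm, open at y = +50 mm. Stands between the jaws with its axes about along the clamp's, dark wall 4 to 9 mm from the fixed pad.
- side_panel: The dark loose side of the box, 107 mm (x) by 8 mm (y) by 40 mm high, 60 g, standing upright 1 to 3 mm from the box's open side, on the head's side. Origin at the centre of its underside. Against the box its origin lies at y = 54 mm of the box's frame.
- deck_red: Red packet of cards, 90 by 64 by 17 mm, lying flat. A bystander. Origin at the centre of its underside.
- deck_blue: Blue packet of cards, 90 by 64 by 17 mm, lying flat. A bystander. Origin at the centre of its underside.
- chalk: Blue cue chalk, a 23 mm cube. A bystander. Origin at the centre of its underside.
- glue_bottle: Yellow glue bottle, 54 mm across, 150 mm high, standing. A bystander. Origin at the centre of its underside.
- tumbler: Glass tumbler, 80 mm across, 92 mm high, standing on a fixed cork coaster. A bystander. Origin at the centre of its underside.
- screwdriver: Screwdriver 200 mm long, lying. A bystander. Origin under its middle.
- die_a: Ivory die, 16 mm. A bystander. Origin at the centre of its underside.
- die_b: Ivory die, 16 mm. A bystander. Origin at the centre of its underside.
Not all that is in view belongs to the job. There is more than one size of the card_box; the job needs the largest.

How it is judged:
By the outcome, as a careful person would: the job done as asked, in the order asked, and still so for the second after the job is handed in, while the arm keeps its last pose, push and grip.
It also fails if it takes over 45 s, if anything falls off the work surface, if the arm or the gripper's body presses on something with over 40 N, if the wrist force passes 120 N, or if a joint passes its speed limit or range.

## Working session

There is one attempt and no reset: what is moved stays moved. The work goes in short steps, Python scripts to look and compute and a shell command to move; the robot and the scene stay as the last step left them, time stands still between calls to the robot, and variables do not carry over. Pictures are saved under pics/ and viewed, and the job is handed in when it is done.

```bash
mkdir -p pics
cat > h.py <<'E'
from rig import *
import numpy as np, cv2
def save(n,img,box=None,s=1):
    if box: a,b,c,d=box; img=img[b:d,a:c]
    if s!=1: img=cv2.resize(img,None,fx=s,fy=s,interpolation=cv2.INTER_CUBIC)
    cv2.imwrite('pics/'+n+'.png',img[:,:,::-1])
def pix2w(m,c,r,d):
    p=np.array([(c-m['cx'])/m['fx']*d,-(r-m['cy'])/m['fy']*d,-d,1]); return (np.array(m['cam_to_world'])@p)[:3]
def atz(m,c,r,z):
    T=np.array(m['cam_to_world']); o=T[:3,3]; v=T[:3,:3]@np.array([(c-m['cx'])/m['fx'],-(r-m['cy'])/m['fy'],-1]); return o+v*(z-o[2])/v[2]
E
python3 - <<'E'
from h import *
np.set_printoptions(precision=1,suppress=True)
for n in ("top","scene"):
    p,d=capture(n); save(n+'0',p); m=camera_model(n); np.save(n+'d.npy',d)
    print({k:v for k,v in m.items()})
    for t in ("grip","clamp","head","card_box","side_panel","trigger"):
        for q in pinpoint(n,t)[:3]:
            c=q['centre']; z=17 if t in("grip","trigger") else 0
            print(n,t,round(q['p'],2),np.array(c),atz(m,*c,z))
s=sense();print(s)
E
```

```text
{'fx': 458.75940566660523, 'fy': 458.75940566660523, 'cx': 318.78920211990396, 'cy': 207.02116299827023, 'cam_to_world': array([[   0. ,    1. ,   -0.2,  279.7],
       [  -1. ,    0. ,   -0. ,   29.5],
       [  -0. ,    0.2,    1. , 1482.1],
       [   0. ,    0. ,    0. ,    1. ]])}
top grip 0.93 [326.1 211.9] [503.   12.8  17. ]
top clamp 0.74 [359.7 191.6] [573.7 -97.7   0. ]
top head 0.77 [344.7 194.2] [564.8 -48.3   0. ]
top card_box 0.85 [423.3 208.5] [ 518.5 -305.1    0. ]
top card_box 0.73 [287.8 143.1] [738.  141.7   0. ]
top card_box 0.67 [366.6 172.9] [ 637.  -121.1    0. ]
top side_panel 0.62 [351.6 169.4] [648.6 -71.5   0. ]
{'fx': 373.75362195903136, 'fy': 373.75362195903136, 'cx': 321.89511285616436, 'cy': 202.22013598125565, 'cam_to_world': array([[ -0.8,  -0.4,   0.4, 971.1],
       [  0.6,  -0.5,   0.6, 676.3],
       [  0. ,   0.8,   0.7, 716.8],
       [  0. ,   0. ,   0. ,   1. ]])}
scene grip 0.85 [324.5 204.4] [508.9  17.6  17. ]
scene grip 0.61 [406.9 331.5] [590.8 439.1  17. ]
scene grip 0.35 [309.3 143.9] [ 371.9 -278.7   17. ]
scene clamp 0.84 [283.7 193.4] [ 572.5 -107.5    0. ]
scene head 0.57 [295.  206.6] [574.8 -37.    0. ]
scene card_box 0.95 [276.3 267.2] [727.8 130.6   0. ]
scene card_box 0.82 [262. 197.] [ 635.  -127.9    0. ]
scene card_box 0.66 [275.9 157.6] [ 499.9 -289.7    0. ]
scene side_panel 0.65 [266.3 208.9] [649.  -73.4   0. ]
scene side_panel 0.5 [384.7 287.3] [545.7 321.9   0. ]
{'time_s': 0.7, 'joints': array([ 1. ,  0.3,  1.5, -0. ,  1.3, -0.2]), 'dq': array([-0.,  0., -0., -0.,  0.,  0.]), 'tau': array([  0. , -41.2, -26. ,  -0. ,   0. ,  -0. ]), 'eef_pos': array([179.9, 493.2, 231.3]), 'ee_rot': array([0. , 0.2, 1. , 0. ]), 'force': array([ 1. ,  0.4, -0. ]), 'wrist_torque': array([ 0. , -0.1,  0. ]), 'grip_width': 1.0004947834130002}
```

View pics/top0.png

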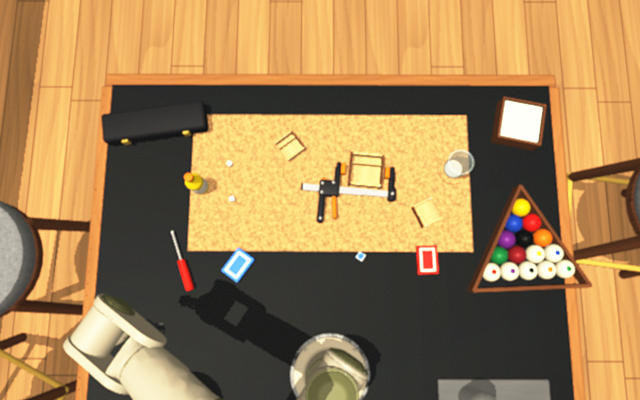

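View pics/scene0.png

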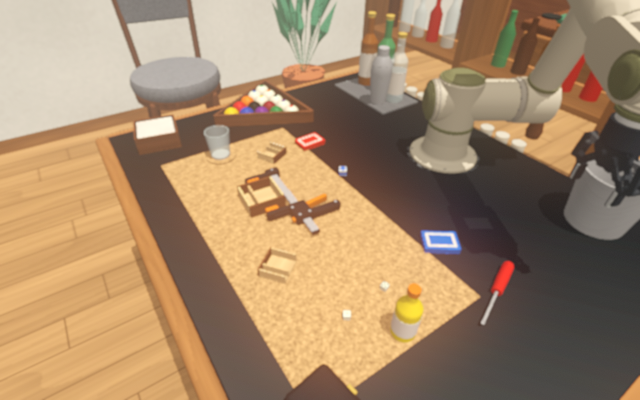

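```bash
python3 -c "
import cv2
i=cv2.imread('pics/top0.png');cv2.imwrite('pics/top0c.png',cv2.resize(i[120:250,280:440],None,fx=4.5,fy=4.5,interpolation=2))
i=cv2.imread('pics/scene0.png');cv2.imwrite('pics/scene0c.png',cv2.resize(i[140:260,220:380],None,fx=5,fy=5,interpolation=2))"
```

```text
(no output)
```

View pics/top0c.png

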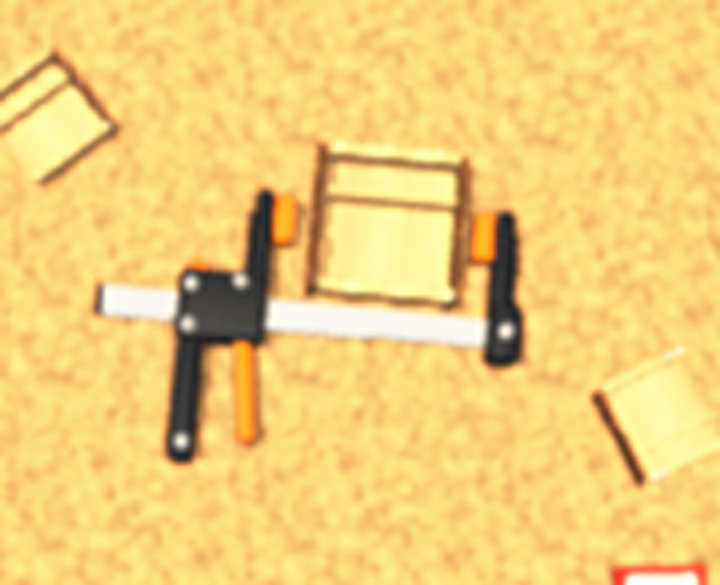

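View pics/scene0c.png

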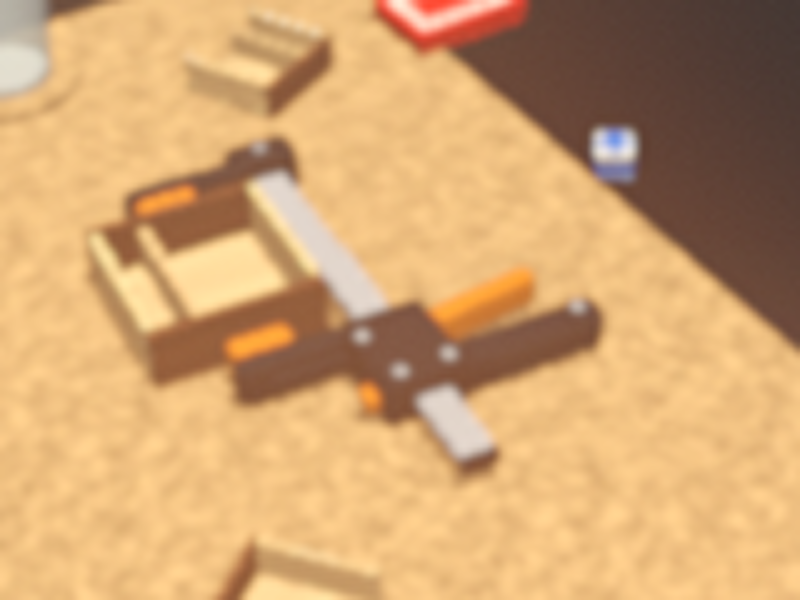

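Run:
```python
from h import *
m=camera_model("top")
print(np.array(m['cam_to_world']))
# crop px -> world
def c2p(u,v): return 280+u/4.5,120+v/4.5
for name,u,v,z in [("bar L",98,302,20),("bar R end",500,340,20),("handle end",182,445,32),("handle far",210,290,32),("trig end",245,437,29),("trig root",240,340,29)]:
    print(name,atz(m,*c2p(u,v),z).round(1))
print(camera_model("wrist"))
```

```text
[[ 6.00658625e-03  9.86921177e-01 -1.61091622e-01  2.79687315e+02]
 [-9.99974649e-01  5.31206300e-03 -4.74168987e-03  2.94764793e+01]
 [-3.82394530e-03  1.61116019e-01  9.86928065e-01  1.48208927e+03]
 [ 0.00000000e+00  0.00000000e+00  0.00000000e+00  1.00000000e+00]]
bar L [583.7  92.2  20. ]
bar R end [ 557.2 -197.6   20. ]
handle end [478.1  30.9  32. ]
handle far [590.4  11.5  32. ]
trig end [484.4 -13.8  29. ]
trig root [554.6 -10.2  29. ]
{'fx': 276.03419351296736, 'fy': 276.03419351296736, 'cx': 321.301940284421, 'cy': 199.64739672733597, 'T_tool_cam': array([[ 6.84398521e-04,  9.51837254e-01,  3.06602957e-01,
         7.86005849e+01],
       [ 9.99999312e-01, -3.59493839e-04, -1.11616152e-03,
        -8.19158727e-02],
       [-9.52182239e-04,  3.06603510e-01, -9.51836846e-01,
        -1.42782901e+02],
       [ 0.00000000e+00,  0.00000000e+00,  0.00000000e+00,
         1.00000000e+00]])}
```

The largest box is the one in the clamp (top px 366,173). The boxes at (288,143) and (423,209) are smaller look-alikes, and the crop confirms it, with the loose dark side visible at crop x≈315. Next I'll work out the hover pose.

Run:
```python
from h import *
from scipy.spatial.transform import Rotation as R
s=sense(); w,x,y,z=s['ee_rot']; M=R.from_quat([x,y,z,w]).as_matrix(); print(M.round(3))
ty=M[:,1]; print("tool y ang",np.degrees(np.arctan2(ty[1],ty[0])), "clamp y ang",np.degrees(np.arctan2(290,26.5)))
print(s['eef_pos'])
```

```text
[[-0.939  0.343  0.   ]
 [ 0.343  0.939  0.   ]
 [-0.     0.    -1.   ]]
tool y ang 69.96047262515688 clamp y ang 84.77885147061454
[179.93468671 493.21188793 231.29284591]
```

```bash
python3 -m crank '{"dp":[[2.1,-3.2,0],[2.1,-3.2,0],[2.1,-3.2,0],[2.1,-3.2,0],[2.1,-3.2,0],[2.1,-3.2,0],[2.1,-3.2,0],[2.1,-3.2,0],[2.1,-3.2,0],[2.1,-3.2,0]],"delta_rot":[[0,0,1],[0,0,1],[0,0,1],[0,0,1],[0,0,1],[0,0,1],[0,0,1],[0,0,1],[0,0,1],[0,0,1]],"claw":[0,0,0,0,0,0,0,0,0,0]}' 60
python3 -m crank '{"dp":[[2.3,-3.2,-1],[2.3,-3.2,-1],[2.3,-3.2,-1],[2.3,-3.2,-1],[2.3,-3,-1],[0,0,0],[0,0,0]],"delta_rot":[[0,0,1],[0,0,1],[0,0,1],[0,0,1],[0,0,0.8],[0,0,0],[0,0,0]],"claw":[0,0,0,0,0,0,0]}'
cat >> h.py <<'E'
from scipy.spatial.transform import Rotation as R
def wristmodel(s):
    m=dict(camera_model("wrist")); w,x,y,z=s['ee_rot']; T=np.eye(4); T[:3,:3]=R.from_quat([x,y,z,w]).as_matrix(); T[:3,3]=s['eef_pos']
    m['cam_to_world']=T@np.array(m['T_tool_cam']); return m
E
python3 - <<'E'
from h import *
s=sense(); m=wristmodel(s); p,d=capture("wrist"); save('w1',p)
for t,z in (("grip",17),("head",0),("clamp",0),("trigger",17),("card_box",0),("side_panel",0)):
    for q in pinpoint("wrist",t)[:2]: print(t,round(q['p'],2),np.round(q['centre']),atz(m,*q['centre'],z).round(1))
    if t=="trigger":
        r=masks_of("wrist",t); 
        if r: np.save('trig.npy',r[0]['region'])
E
```

```text
time_s: 1.7
eef_pos: [390.6, 171.8, 231.5]
ee_rot: [0.0, 0.087, 0.996, 0.0]
force: [0.1, 0.5, -0.4]
grip_width: 0.998
time_s: 2.4
eef_pos: [504.8, 15.0, 181.0]
ee_rot: [-0.0, 0.046, 0.999, 0.0]
force: [-1.0, 0.1, -0.4]
grip_width: 0.998
grip 0.89 [321. 187.] [510.   14.2  17. ]
head 0.79 [285. 243.] [585.1 -40.    0. ]
clamp 0.96 [231. 236.] [ 569.1 -107.1    0. ]
trigger 0.44 [ 4. 69.] [ 357.3 -293.3   17. ]
card_box 0.8 [419. 324.] [731.4 136.1   0. ]
card_box 0.68 [229. 284.] [ 638.8 -123.2    0. ]
side_panel 0.67 [271. 284.] [645.  -66.3   0. ]
```

View pics/w1.png

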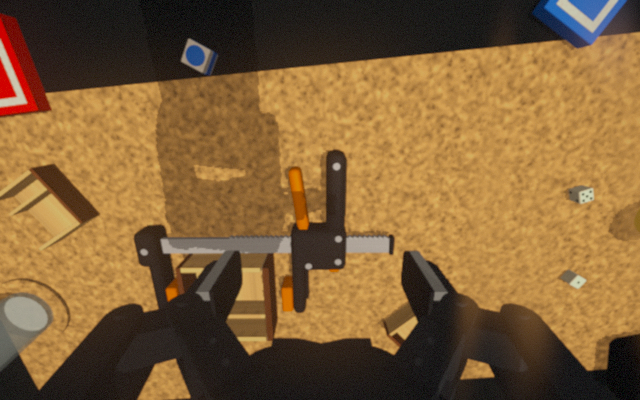

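Run:
```python
from h import *
s=sense(); m=wristmodel(s); p,d=capture("wrist"); save('w1c',p,(260,140,420,260),5)
for n,c,r,z in [("barL",165,244,20),("barR",390,244,20),("handle L",327,190,32),("handle R",346,190,32),("handle end",337,151,32),("trigL",290,185,29),("trigR",304,185,29),("trig end",296,167,29)]:
    print(n,atz(m,c,r,z).round(1))
```

```text
barL [ 563.9 -181.1   20. ]
barR [588.7  92.6  20. ]
handle L [510.   21.7  32. ]
handle R [511.8  42.5  32. ]
handle end [468.4  35.8  32. ]
trigL [501.4 -18.5  29. ]
trigR [502.8  -3.1  29. ]
trig end [482.   -9.6  29. ]
```

View pics/w1c.png

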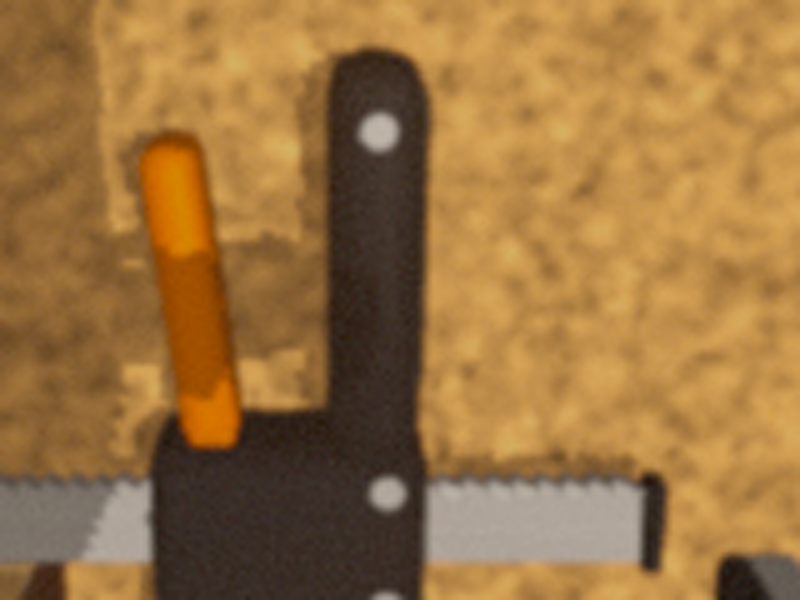

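```bash
python3 -m crank '{"dp":[[0.25,0.1,-3],[0.25,0.1,-3],[0,0,-3],[0,0,-3],[0,0,-3],[0,0,-1.2],[0,0,-1],[0,0,-0.5],[0,0,0]],"delta_rot":[[0,0,0],[0,0,0],[0,0,0],[0,0,0],[0,0,0],[0,0,0],[0,0,0],[0,0,0],[0,0,0]],"claw":[0,0,0,0,0,0,0,0,0]}' 40
python3 - <<'E'
from h import *
p,d=capture("wrist"); save('w2',p)
p,d=capture("scene"); save('s2',p,(220,120,400,255),4)
E
```

```text
time_s: 3.75
eef_pos: [510.2, 17.2, 4.6]
ee_rot: [0.0, 0.046, 0.999, -0.0]
force: [-0.0, 0.1, 0.7]
grip_width: 1.0
```

View pics/w2.png

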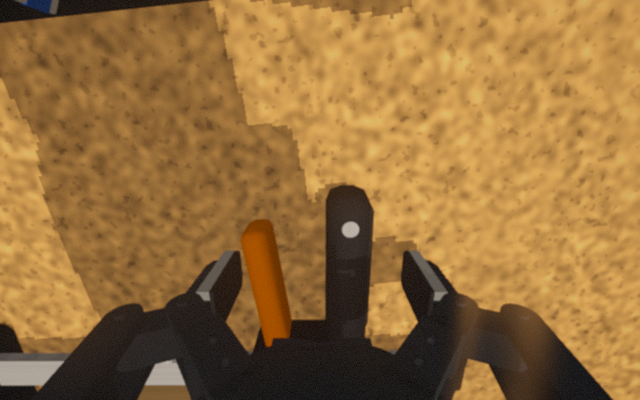

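View pics/s2.png

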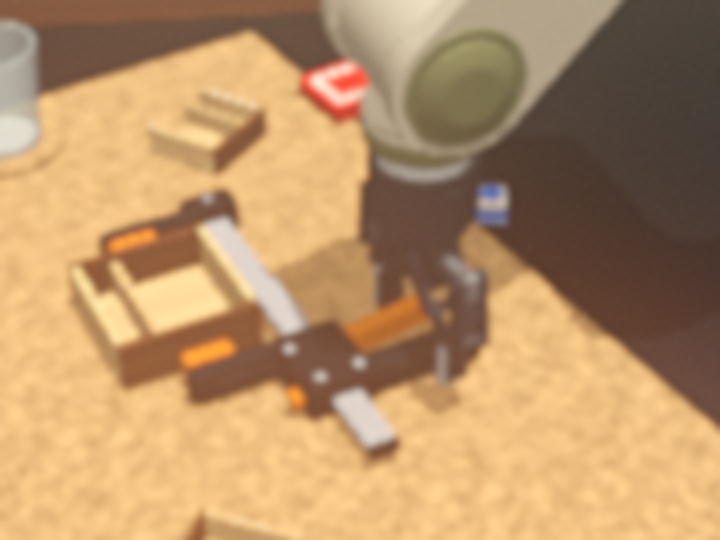

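```bash
python3 -m crank '{"dp":[[0,0,0],[0,0,0],[0,0,0],[0,0,0],[0,0,0],[0,0,0],[0,0,0],[0,0,0]],"delta_rot":[[0,0,0],[0,0,0],[0,0,0],[0,0,0],[0,0,0],[0,0,0],[0,0,0],[0,0,0]],"claw":[60,90,120,150,180,180,180,180]}' 40
python3 - <<'E'
from h import *
p,d=capture("wrist"); save('w3',p)
p,d=capture("scene"); save('s3',p,(220,120,400,255),4)
p,d=capture("top"); save('t3',p,(280,120,440,250),4.5)
E
```

```text
time_s: 4.65
eef_pos: [510.6, 19.3, 6.4]
ee_rot: [0.001, 0.046, 0.999, 0.001]
force: [-5.1, 14.5, 23.3]
grip_width: 0.444
```

View pics/w3.png

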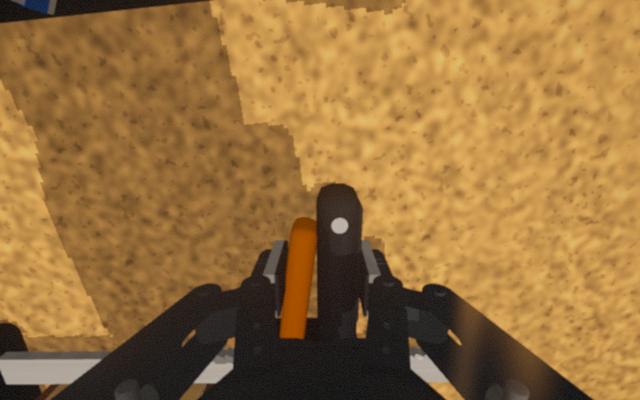

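View pics/t3.png

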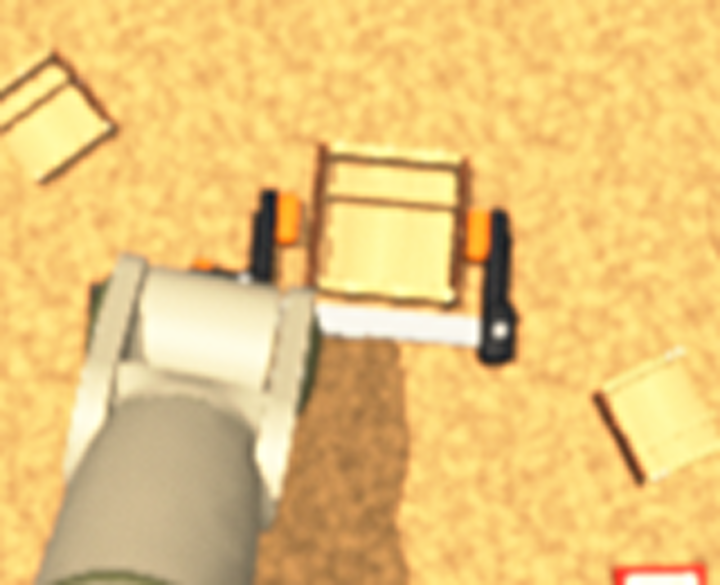

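View pics/s3.png

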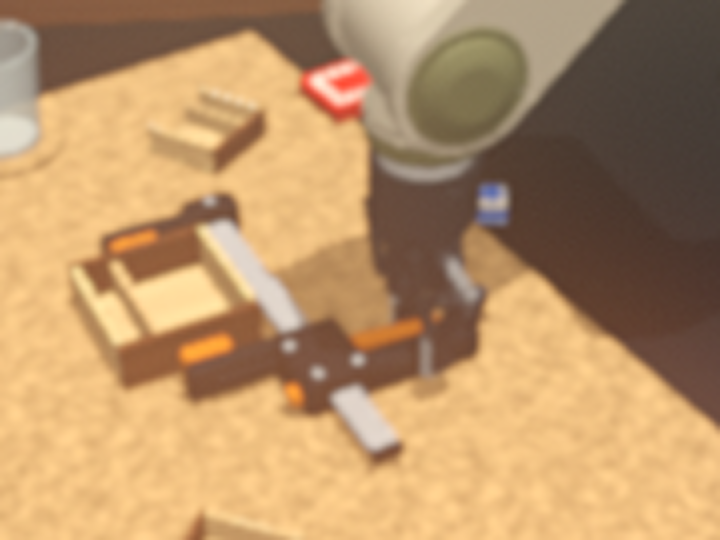

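```bash
python3 -m crank '{"dp":[[0,0,0.2],[0,0,0.2],[0,0,0],[0,0,0],[0,0,0],[0,0,0],[0,0,0]],"delta_rot":[[0,0,0],[0,0,0],[0,0,0],[0,0,0],[0,0,0],[0,0,0],[0,0,0]],"claw":[120,60,0,0,0,0,0]}' 40
python3 - <<'E'
from h import *
p,d=capture("wrist"); save('w4',p)
E
```

```text
time_s: 5.5
eef_pos: [509.9, 17.3, 8.2]
ee_rot: [-0.0, 0.046, 0.999, 0.0]
force: [0.7, 0.4, 0.5]
grip_width: 0.999
```

View pics/w4.png

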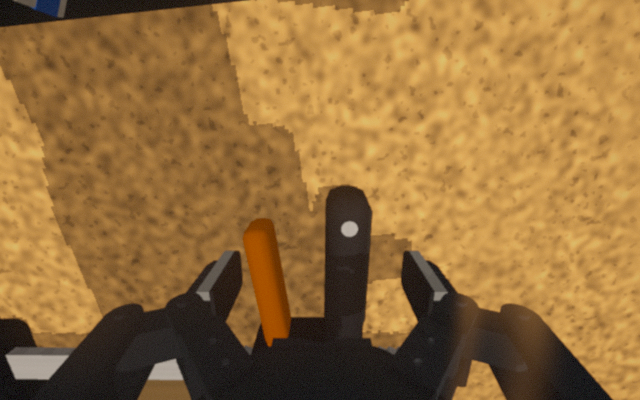

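```bash
python3 -m crank '{"dp":[[0,0.3,0],[0,0,0.1],[0,0,0.1],[0,0,0.1],[0,0,0],[0,0,0],[0,0,0],[0,0,0]],"delta_rot":[[0,0,0],[0,0,0],[0,0,0],[0,0,0],[0,0,0],[0,0,0],[0,0,0],[0,0,0]],"claw":[60,90,120,150,180,180,180,180]}' 30
python3 - <<'E'
from h import *
p,d=capture("wrist"); save('w5',p)
p,d=capture("scene"); save('s5',p,(220,120,400,255),4)
p,d=capture("top"); save('t5',p,(280,120,440,250),4.5)
E
```

```text
time_s: 6.35
eef_pos: [510.2, 21.1, 12.0]
ee_rot: [0.0, 0.046, 0.999, 0.001]
force: [-1.2, 5.2, 9.0]
grip_width: 0.445
```

View pics/w5.png

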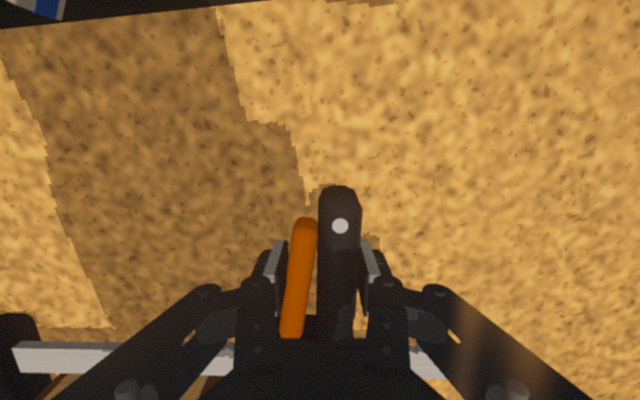

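View pics/t5.png

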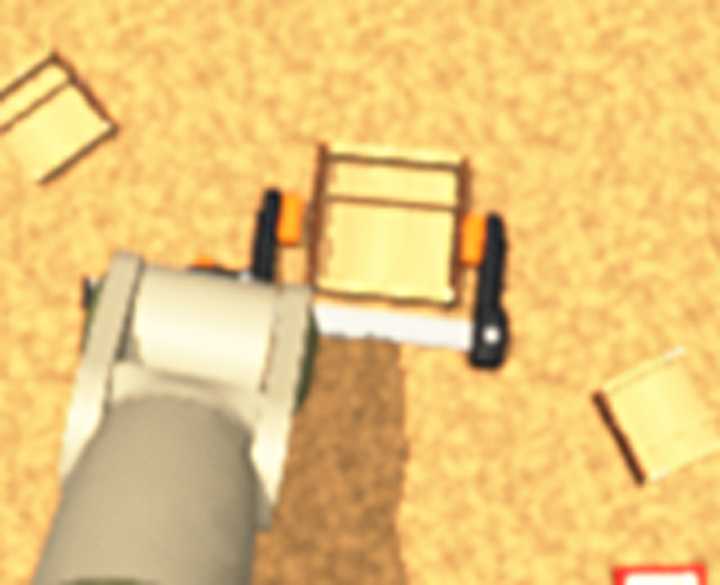

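```bash
python3 -m crank '{"dp":[[0,0,0],[0,0,-0.1],[0,0,-0.1],[0,0,-0.1],[0,0,0],[0,0,0]],"delta_rot":[[0,0,0],[0,0,0],[0,0,0],[0,0,0],[0,0,0],[0,0,0]],"claw":[120,60,0,0,0,0]}' 30
python3 - <<'E'
from h import *
p,d=capture("wrist"); save('w6',p)
E
python3 -m crank '{"dp":[[0,0,0],[0,0,0.1],[0,0,0.1],[0,0,0.1],[0,0,0],[0,0,0],[0,0,0],[0,0,0]],"delta_rot":[[0,0,0],[0,0,0],[0,0,0],[0,0,0],[0,0,0],[0,0,0],[0,0,0],[0,0,0]],"claw":[60,90,120,150,180,180,180,180]}' 30
python3 - <<'E'
from h import *
p,d=capture("wrist"); save('w7',p)
p,d=capture("scene"); save('s7',p,(220,120,400,255),4)
p,d=capture("top"); save('t7',p,(280,120,440,250),4.5)
E
```

```text
time_s: 7.1
eef_pos: [509.9, 20.4, 8.3]
ee_rot: [-0.0, 0.046, 0.999, 0.0]
force: [-0.6, -0.2, -0.7]
grip_width: 1.0
time_s: 7.95
eef_pos: [510.3, 20.6, 11.9]
ee_rot: [0.001, 0.046, 0.999, 0.0]
force: [-1.8, 2.2, 6.6]
grip_width: 0.446
```

View pics/w6.png

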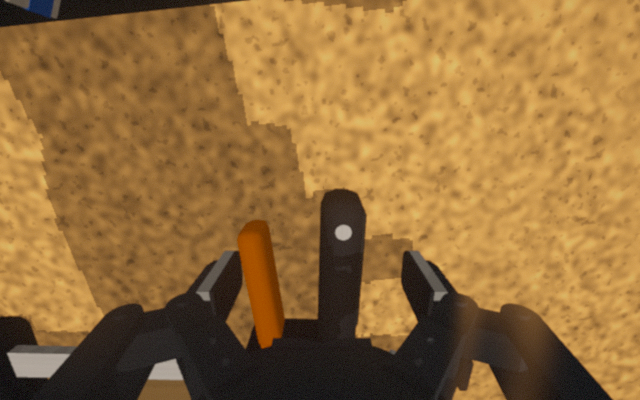

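View pics/w7.png

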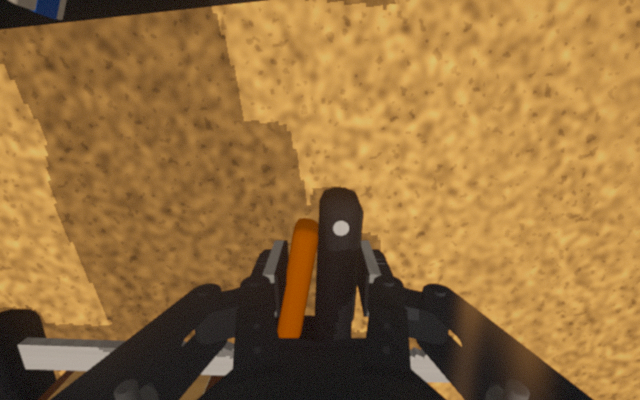

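View pics/t7.png

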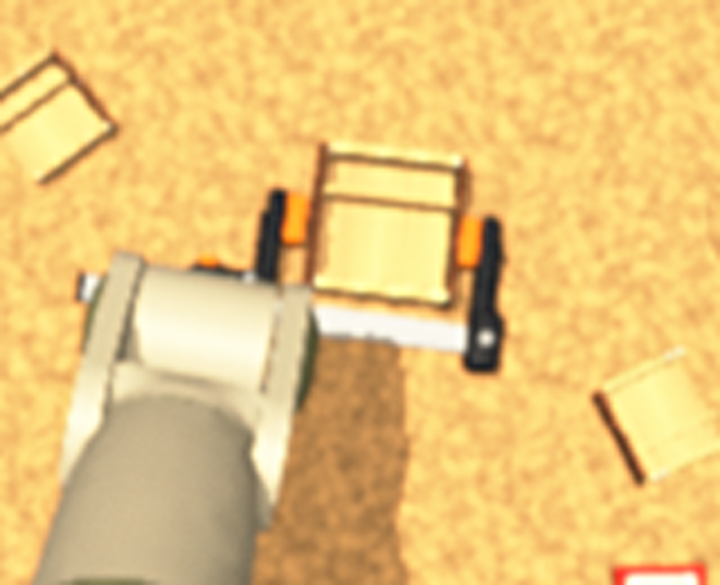

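View pics/s7.png

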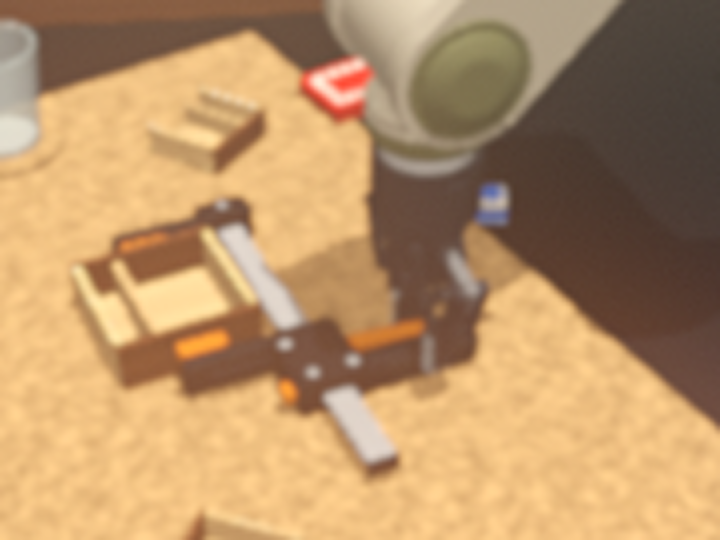

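```bash
python3 -m crank '{"dp":[[0,0,0],[0,0,-0.1],[0,-0.1,-0.1],[0,-0.1,-0.1],[0,0,0],[0,0,0]],"delta_rot":[[0,0,0],[0,0,0],[0,0,0],[0,0,0],[0,0,0],[0,0,0]],"claw":[120,60,0,0,0,0]}' 30
python3 - <<'E'
from h import *
p,d=capture("wrist"); save('w8',p)
E
```

```text
time_s: 8.7
eef_pos: [509.9, 18.4, 8.3]
ee_rot: [-0.0, 0.046, 0.999, 0.0]
force: [-0.0, -0.7, 0.6]
grip_width: 0.998
```

View pics/w8.png

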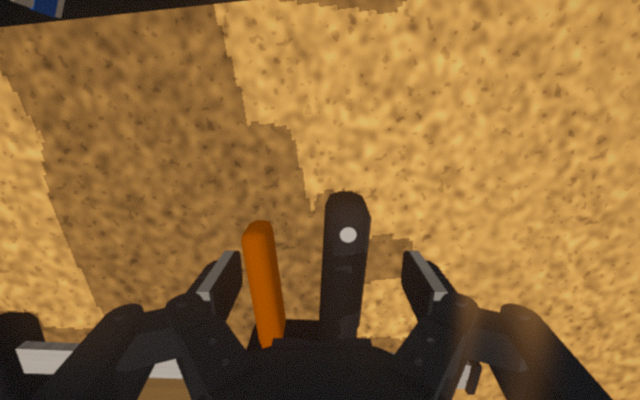

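```bash
python3 -m crank '{"dp":[[0,0,3],[0,0,3],[1.5,-3,3],[2.5,-3.5,3],[2.5,-3.5,0],[1.5,-2,0],[0,0,0],[0,0,0]],"delta_rot":[[0,0,0],[0,0,0],[0,0,0],[0,0,0],[0,0,0],[0,0,0],[0,0,0],[0,0,0]],"claw":[0,0,0,0,0,0,0,0]}' 30
python3 - <<'E'
from h import *
s=sense(); p,d=capture("wrist"); save('w9',p); np.save('d9.npy',d); import pickle; pickle.dump(s,open('s9.pkl','wb'))
E
```

```text
time_s: 9.55
eef_pos: [588.4, -99.9, 126.5]
ee_rot: [-0.0, 0.046, 0.999, 0.0]
force: [0.7, 0.2, 0.1]
grip_width: 1.0
```

View pics/w9.png

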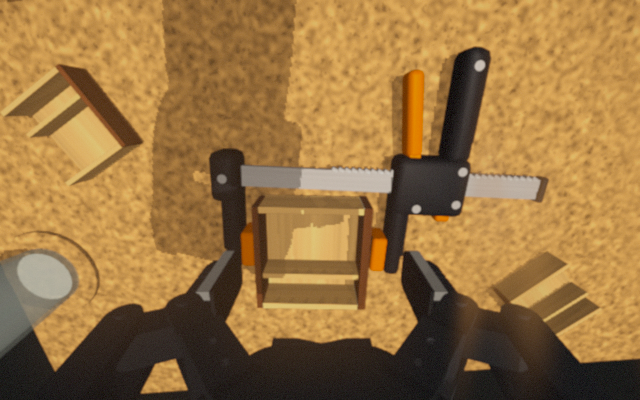

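Run:
```python
import cv2
i=cv2.imread('pics/w9.png');cv2.imwrite('pics/w9c.png',cv2.resize(i[190:310,225:405],None,fx=4.4,fy=4.4,interpolation=2))
```

```text
(no output)
```

View pics/w9c.png

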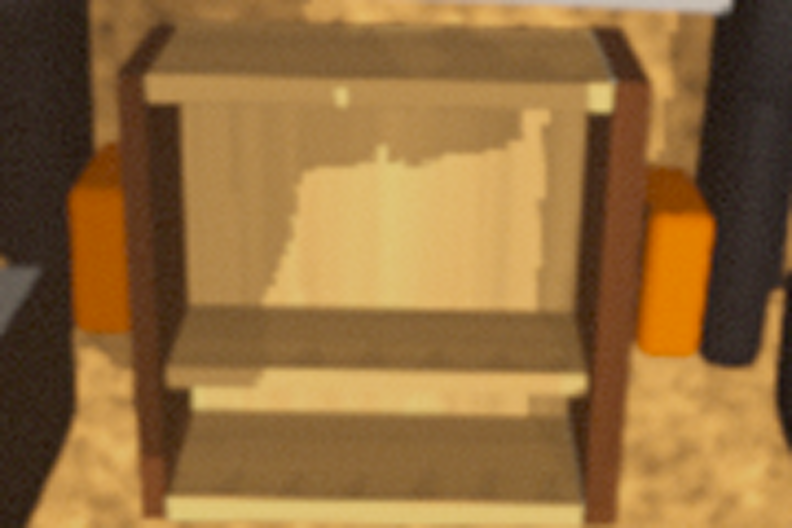

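```bash
cat > meas.py <<'E'
from h import *
import pickle
def meas(sp,pts):
    m=wristmodel(sp)
    o={n:atz(m,225+u/4.4,190+v/4.4,z) for n,u,v,z in pts}
    return o
E
python3 - <<'E'
from meas import *
s=pickle.load(open('s9.pkl','rb'))
o=meas(s,[("jl",74,260,32),("jr",705,280,32),("bl",133,260,40),("br",637,280,40),("bl2",143,515,40),("br2",614,520,40),("bl1",120,80,40),("br1",648,82,40)])
for k in o: print(k,o[k].round(1))
for a,b in (("jl","jr"),("bl","br"),("bl1","br1"),("bl2","br2")): print(a,np.linalg.norm(o[a]-o[b]).round(1))
E
```

```text
jl [ 628.8 -179.8   32. ]
jr [646.3 -43.1  32. ]
bl [ 626.  -164.5   40. ]
br [640.4 -59.1  40. ]
bl2 [ 689.9 -172.8   40. ]
br2 [701.1 -66.6  40. ]
bl1 [ 586.  -160.5   40. ]
br1 [596.1 -55.2  40. ]
jl 137.8
bl 106.4
bl1 105.8
bl2 106.8
```

Run:
```python
from meas import *
s=pickle.load(open('s9.pkl','rb')); m=wristmodel(s)
i=cv2.imread('pics/w9.png');cv2.imwrite('pics/w9d.png',cv2.resize(i[40:200,380:560],None,fx=3.7,fy=3.7,interpolation=2))
for q in pinpoint("wrist","grip")[:1]: print(q['p'],q['centre'],atz(m,*q['centre'],17))
for n,c,r,z in [("hend",472,48,32),("hR",483,110,32),("hL",446,110,32),("tL",404,100,29),("tEnd",413,70,29),("barL",245,178,20),("barR",540,188,20)]: print(n,atz(m,c,r,z).round(1))
```

```text
0.66 [443.0, 106.6] [516.32873456  12.87516381  17.        ]
hend [475.   26.9  32. ]
hR [521.6  39.3  32. ]
hL [518.9   9.2  32. ]
tL [508.  -24.2  29. ]
tEnd [486.1 -17.1  29. ]
barL [ 562.7 -168.2   20. ]
barR [597.4 105.3  20. ]
```

View pics/w9d.png

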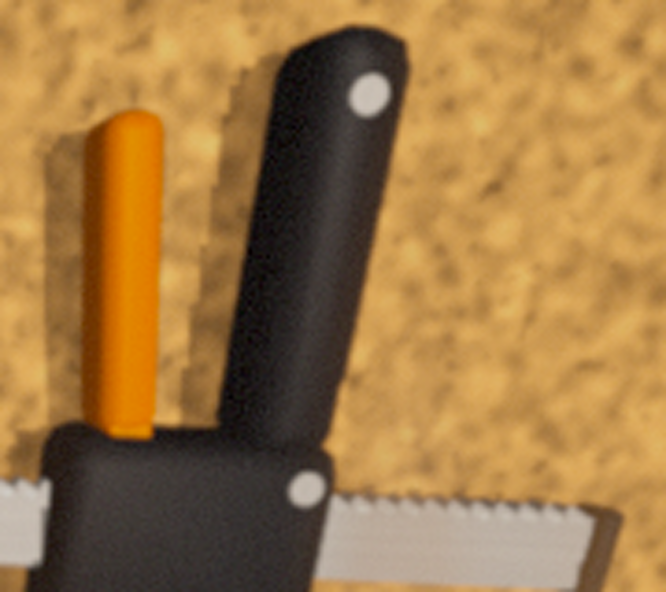

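```bash
python3 -m crank '{"dp":[[-2,3,0],[-2.5,3.5,0],[-2,3.5,0],[-0.9,1.4,0],[0,0,-3],[0,0,-3],[0,0,-3],[0,0,-2],[0,0,-0.8],[0,0,0]],"delta_rot":[[0,0,-1],[0,0,-1],[0,0,0],[0,0,0],[0,0,0],[0,0,0],[0,0,0],[0,0,0],[0,0,0],[0,0,0]],"claw":[0,0,0,0,0,0,0,0,0,0]}' 30
python3 - <<'E'
from h import *
p,d=capture("wrist"); save('w10',p)
E
```

```text
time_s: 10.65
eef_pos: [514.5, 14.0, 8.5]
ee_rot: [-0.001, 0.063, 0.998, 0.0]
force: [-0.3, -0.0, -0.4]
grip_width: 0.998
```

View pics/w10.png

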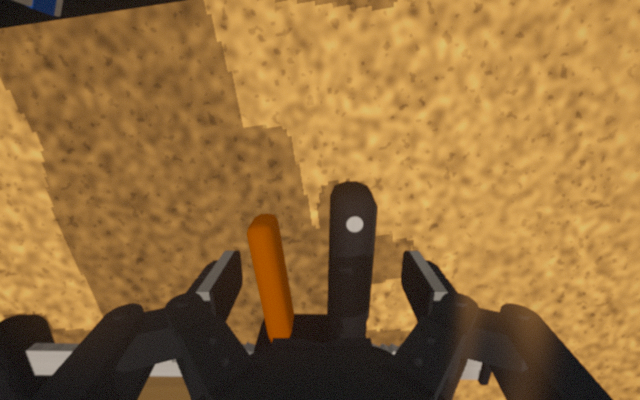

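Aligned, with the trigger (265,280) and handle (350,280) between the fingers. Next is stroke 4, shifting y by +3 mm as it closes.

```bash
python3 -m crank '{"dp":[[0,0.1,0],[0,0.1,0.1],[0,0.1,0.1],[0,0.1,0.1],[0,0,0],[0,0,0],[0,0,0],[0,0,0]],"delta_rot":[[0,0,0],[0,0,0],[0,0,0],[0,0,0],[0,0,0],[0,0,0],[0,0,0],[0,0,0]],"claw":[60,90,120,150,180,180,180,180]}' 30
python3 - <<'E'
from h import *
p,d=capture("wrist"); save('w11',p)
p,d=capture("top"); save('t11',p,(280,120,440,250),4.5)
E
python3 -m crank '{"dp":[[0,0,0],[0,0,-0.1],[0,-0.1,-0.1],[0,-0.1,-0.1],[0,0,0],[0,0,0]],"delta_rot":[[0,0,0],[0,0,0],[0,0,0],[0,0,0],[0,0,0],[0,0,0]],"claw":[120,60,0,0,0,0]}' 30
python3 - <<'E'
from h import *
p,d=capture("wrist"); save('w12',p)
E
```

```text
time_s: 11.5
eef_pos: [515.4, 18.1, 13.1]
ee_rot: [0.001, 0.063, 0.998, 0.0]
force: [-2.4, 2.0, 9.6]
grip_width: 0.449
time_s: 12.2
eef_pos: [514.7, 16.0, 8.8]
ee_rot: [-0.0, 0.063, 0.998, 0.0]
force: [-0.2, 0.2, 0.0]
grip_width: 1.0
```

View pics/w11.png

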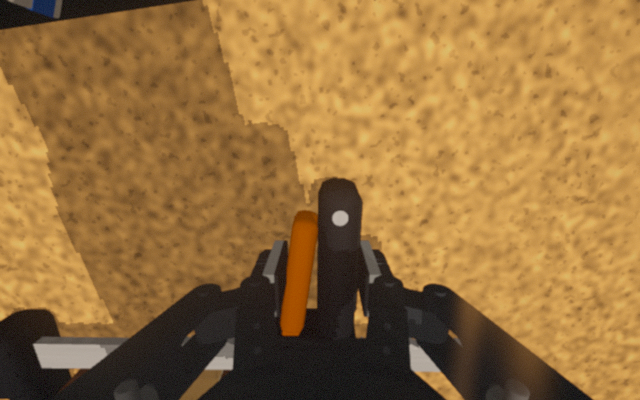

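View pics/w12.png

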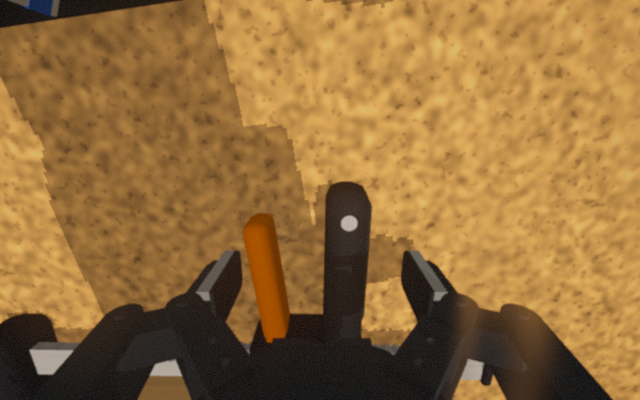

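View pics/t11.png

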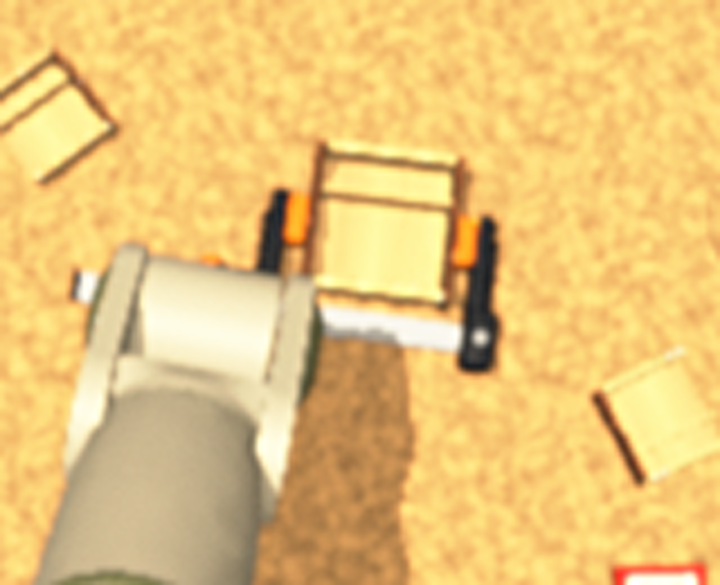

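```bash
python3 -m crank '{"dp":[[0,0,3],[0,0,3],[1.5,-3,3],[2.5,-3.5,3],[2.5,-3.5,0],[1.5,-2,0],[0,0,0],[0,0,0]],"delta_rot":[[0,0,0],[0,0,0],[0,0,0],[0,0,0],[0,0,0],[0,0,0],[0,0,0],[0,0,0]],"claw":[0,0,0,0,0,0,0,0]}' 30
python3 - <<'E'
from h import *
s=sense(); p,d=capture("wrist"); save('w13',p); save('w13c',p,(225,190,405,310),4.4); import pickle; pickle.dump(s,open('s13.pkl','wb'))
E
```

```text
time_s: 13.05
eef_pos: [593.2, -102.3, 127.0]
ee_rot: [-0.001, 0.063, 0.998, 0.0]
force: [-0.1, -0.3, -0.2]
grip_width: 0.996
```

View pics/w13.png

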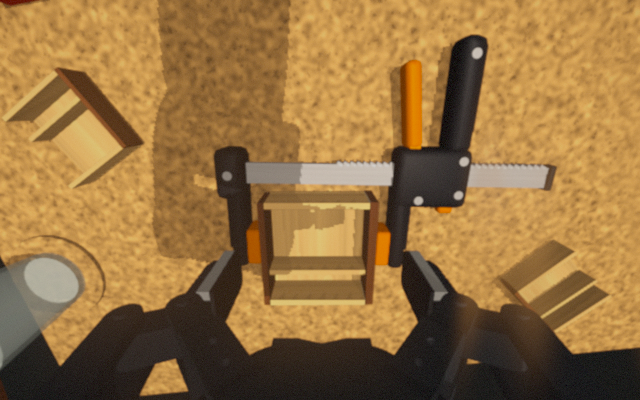

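View pics/w13c.png

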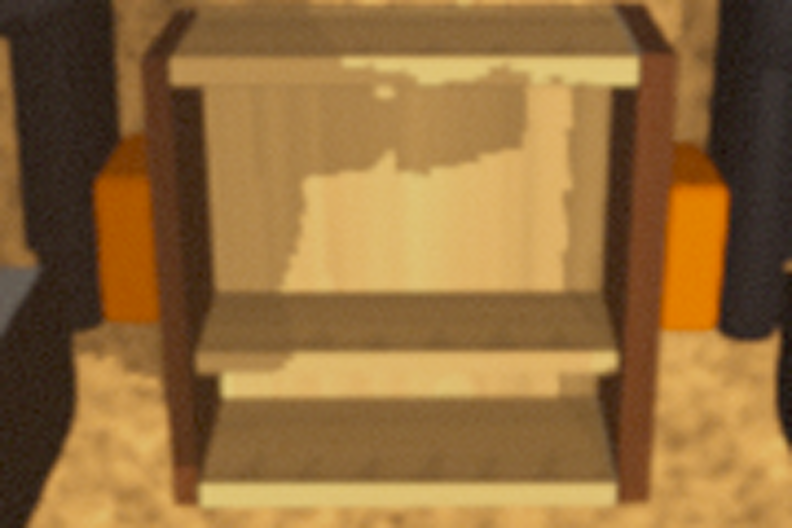

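```bash
python3 - <<'E'
from meas import *
s=pickle.load(open('s13.pkl','rb'))
for z in (32,):
  o=meas(s,[("jl",99,250,z),("jr",724,255,z),("bl",161,250,40),("br",664,255,40),("bl1",145,65,40),("br1",674,60,40),("bl2",178,500,40),("br2",649,500,40)])
  for a,b in (("jl","jr"),("bl","br"),("bl1","br1"),("bl2","br2")): print(a,np.linalg.norm(o[a]-o[b]).round(1))
  for k in o: print(k,o[k].round(1))
# head position relative to fixed jaw from rivets / bar: rivet positions at z=34
for st,pix in (("s9",[(222,179),(416,209),(455,205),(462,172)]),("s13",[(227,176),(418,201),(459,195),(463,161)])):
    m=wristmodel(pickle.load(open(st+'.pkl','rb')))
    P=[atz(m,*q,34) for q in pix]; print(st,[np.linalg.norm(p-P[0]).round(1) for p in P[1:]])
E
python3 - <<'E'
import cv2,numpy as np
for n,y0 in (('w9',0),('w13',0)):
    i=cv2.imread(f'pics/{n}.png'); 
    cv2.imwrite(f'pics/{n}_riv.png',cv2.resize(i[135:225,205:475],None,fx=2.9,fy=2.9,interpolation=2))
E
```

```text
jl 136.1
bl 105.9
bl1 105.7
bl2 106.5
jl [ 629.4 -177.9   32. ]
jr [647.8 -43.   32. ]
bl [ 627.2 -162.1   40. ]
br [641.7 -57.2  40. ]
bl1 [ 586.3 -157.4   40. ]
br1 [598.6 -52.4  40. ]
bl2 [ 689.5 -170.3   40. ]
br2 [703.  -64.6  40. ]
s9 [np.float64(174.8), np.float64(208.7), np.float64(209.0)]
s13 [np.float64(170.9), np.float64(206.1), np.float64(204.6)]
```

View pics/w13_riv.png

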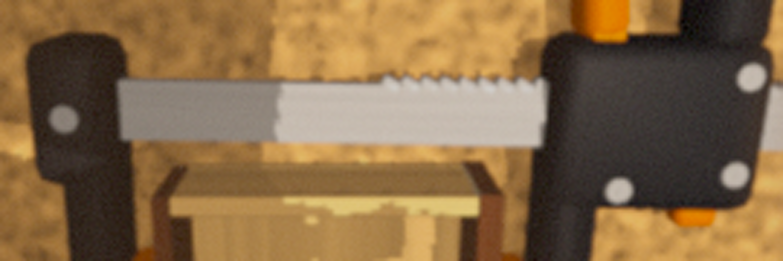

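View pics/w9_riv.png

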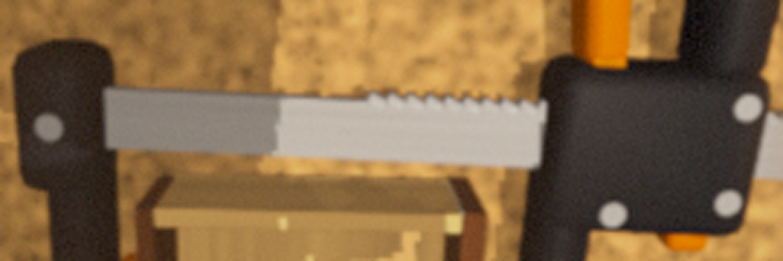

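```bash
python3 -m crank '{"dp":[[2,2.5,-2.5],[2,2.5,-2.5],[0,0,0],[0,0,0]],"delta_rot":[[0,0,0],[0,0,0],[0,0,0],[0,0,0]],"claw":[0,0,0,0]}' 30
cat > shot.py <<'E'
from h import *
import pickle,sys
n=sys.argv[1]; b=tuple(map(int,sys.argv[2:6]))
s=sense(); p,d=capture("wrist"); save(n,p); save(n+'c',p,b,780/(b[2]-b[0])); pickle.dump((s,p,d),open(n+'.pkl','wb'))
E
python3 shot.py w14 240 200 400 300
python3 -m crank '{"dp":[[0,-4,0],[0,-4,0],[-0.5,-4,0],[0,0,0],[0,0,0]],"delta_rot":[[0,0,0],[0,0,0],[0,0,0],[0,0,0],[0,0,0]],"claw":[0,0,0,0,0]}' 30
python3 shot.py w15 240 200 400 300
```

```text
time_s: 13.5
eef_pos: [633.1, -51.2, 77.2]
ee_rot: [-0.001, 0.062, 0.998, 0.0]
force: [-0.5, -0.7, 0.2]
grip_width: 0.999
time_s: 14.05
eef_pos: [628.3, -173.6, 78.6]
ee_rot: [0.001, 0.064, 0.998, -0.0]
force: [-0.2, 0.9, 0.3]
grip_width: 1.0
```

View pics/w14.png

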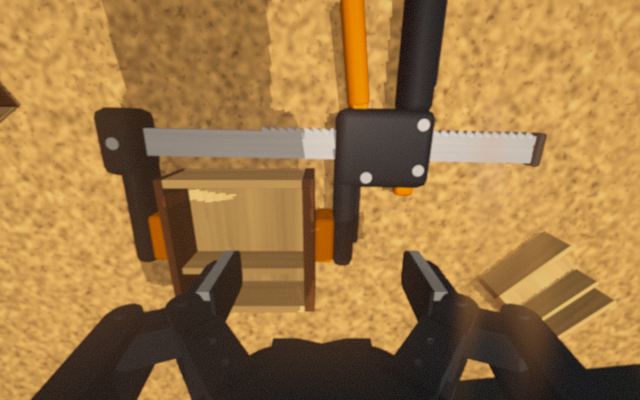

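View pics/w14c.png

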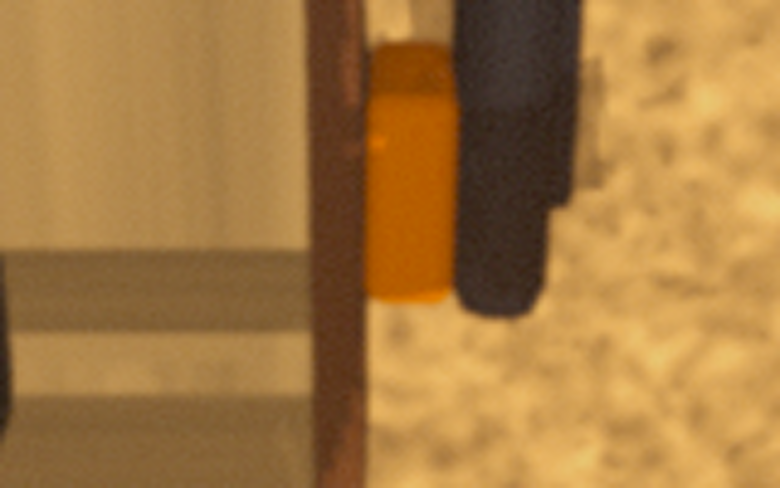

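View pics/w15.png

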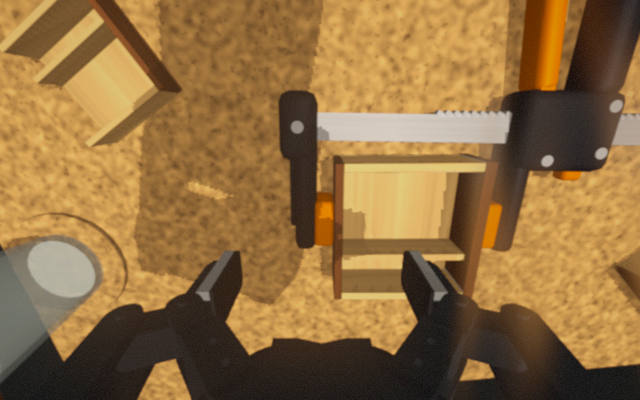

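View pics/w15c.png

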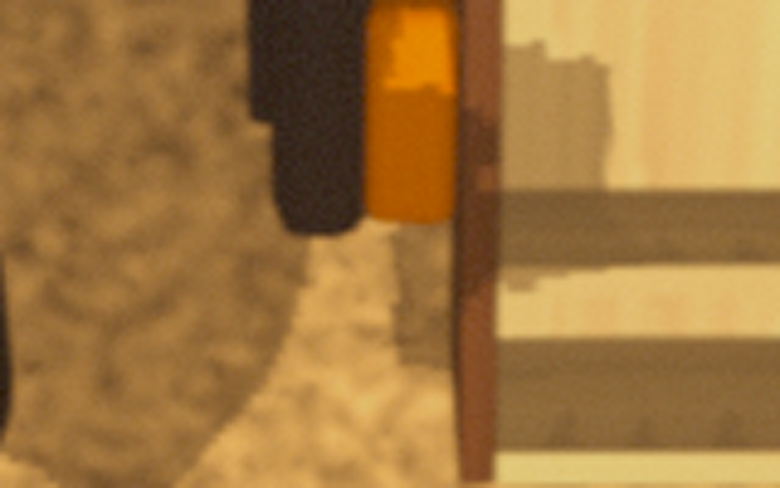

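Run:
```python
from meas import *
for n,e in (('w14',[("padIn",368,200,32),("padJaw",457,200,32),("wallIn",313,200,40),("wallOut",366,200,40),("padfront",412,300,32),("padback",412,92,32)]),('w15',[("padIn",456,120,32),("padJaw",365,120,32),("wallIn",498,150,40),("wallOut",458,150,40),("padfront",412,222,32)])):
    s,p,d=pickle.load(open(n+'.pkl','rb')); m=wristmodel(s); P={}
    for k,u,v,z in e:
        c,r=240+u/4.875,200+v/4.875; P[k]=atz(m,c,r,z)
        print(n,k,P[k].round(1))
    print('pad',np.linalg.norm(P['padIn']-P['padJaw']),'wall',np.linalg.norm(P['wallIn']-P['wallOut']))
    for u,v in ((412,200),(340,200),(480,250),(480,150),(412,120),(420,180)):
        c,r=int(240+u/4.875),int(200+v/4.875); print((u,v),d[r,c],pix2w(m,c,r,d[r,c]).round(1))
    r=int(200+(200 if n=='w14' else 120)/4.875)
    print(np.round(d[r,300:350],0)); print(p[r,306:342].tolist())
```

```text
w14 padIn [647.1 -57.1  32. ]
w14 padJaw [648.8 -43.5  32. ]
w14 wallIn [642.2 -64.5  40. ]
w14 wallOut [643.1 -56.8  40. ]
w14 padfront [665.3 -52.5  32. ]
w14 padback [630.2 -48.3  32. ]
pad 13.726998849088835 wall 7.826087031477304
(412, 200) 206.00499 [647.2 -50.7  33.4]
(340, 200) 197.6429 [642.1 -61.   41. ]
(480, 250) 208.04535 [656.5 -41.2  33.9]
(480, 150) 202.99083 [639.5 -39.4  33.7]
(412, 120) 201.75632 [633.5 -49.1  33.4]
(420, 180) 204.42088 [643.2 -48.7  33.7]
[237. 237. 237. 237. 198. 198. 198. 199. 199. 198. 200. 198. 198. 198.
 198. 209. 207. 206. 205. 207. 206. 206. 205. 205. 206. 206. 206. 207.
 206. 206. 205. 206. 206. 208. 209. 209. 207. 208. 206. 207. 206. 206.
 207. 206. 206. 205. 206. 205. 207. 206.]
[[94, 53, 24], [92, 53, 32], [92, 53, 33], [92, 52, 28], [94, 56, 32], [91, 51, 24], [89, 54, 24], [89, 55, 31], [101, 50, 22], [143, 72, 0], [165, 83, 0], [176, 89, 0], [182, 95, 0], [183, 93, 0], [182, 94, 0], [183, 95, 0], [181, 92, 0], [181, 92, 0], [181, 91, 0], [181, 93, 0], [183, 94, 0], [182, 93, 0], [182, 93, 0], [179, 90, 0], [177, 90, 0], [168, 84, 0],
[... 689 characters left out ...]
 206.
 206. 206. 204. 203. 204. 203. 203. 203.   0. 203. 205. 203. 202. 202.
 203. 204. 204. 204. 204. 209. 195. 196. 195. 195. 196. 196. 197. 196.
 195. 235. 233. 234. 233. 232. 234. 234.]
[[55, 40, 29], [60, 43, 35], [56, 41, 29], [57, 43, 27], [51, 36, 24], [56, 43, 29], [57, 44, 25], [62, 39, 28], [86, 42, 11], [131, 66, 2], [158, 76, 0], [170, 86, 0], [175, 88, 0], [176, 91, 0], [176, 89, 0], [178, 92, 0], [177, 91, 0], [177, 90, 0], [176, 88, 0], [177, 88, 0], [176, 88, 0], [174, 89, 0], [177, 92, 0], [174, 90, 0], [172, 89, 0], [165, 85, 0], [152, 76, 0], [123, 62, 0], [93, 53, 22], [94, 55, 29], [101, 60, 33], [103, 59, 28], [106, 62, 30], [117, 68, 33], [120, 68, 30], [124, 75, 41]]
```

Run:
```python
from meas import *
i=cv2.imread('pics/w13.png');cv2.imwrite('pics/w13d.png',cv2.resize(i[30:190,380:560],None,fx=3.7,fy=3.7,interpolation=2))
m=wristmodel(pickle.load(open('s13.pkl','rb')))
for n,c,r,z in [("hend",470,36,32),("hR",477,100,32),("tL",402,95,29),("tEnd",411,60,29),("barL",247,174,20),("barR",550,178,20)]: print(n,atz(m,c,r,z).round(1))
print(sense()['eef_pos'])
```

```text
hend [475.8  26.9  32. ]
hR [522.9  34.3  32. ]
tL [511.4 -25.2  29. ]
tEnd [486.3 -17.2  29. ]
barL [ 561.7 -167.2   20. ]
barR [600.9 111.   20. ]
[ 628.47558012 -172.45434473   78.41020858]
```

View pics/w13d.png

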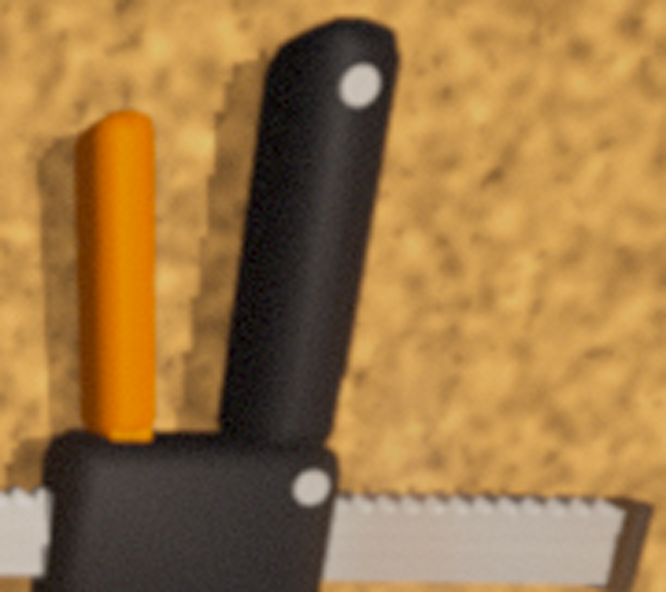

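```bash
python3 -m crank '{"dp":[[-1.9,3.1,0.5],[-1.9,3.1,0.5],[-1.9,3.1,0],[-1.9,3.1,0],[-1.9,3.1,0],[-1.9,3.1,0],[0,0,-3],[0,0,-3],[0,0,-1.5],[0,0,-0.5]],"delta_rot":[[0,0,-0.7],[0,0,0],[0,0,0],[0,0,0],[0,0,0],[0,0,0],[0,0,0],[0,0,0],[0,0,0],[0,0,0]],"claw":[0,0,0,0,0,0,0,0,0,0]}' 30
python3 shot.py w16 160 160 480 360
```

```text
time_s: 15.1
eef_pos: [513.7, 14.7, 6.6]
ee_rot: [-0.001, 0.068, 0.998, 0.0]
force: [0.3, 0.0, -0.1]
grip_width: 1.001
```

View pics/w16.png

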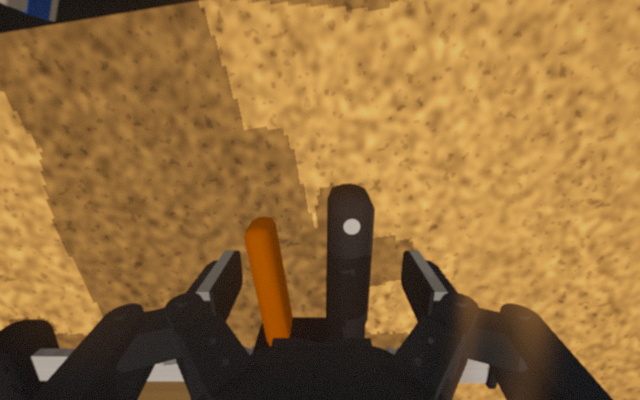

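```bash
python3 -m crank '{"dp":[[0,0.1,0.1],[0,0.1,0.1],[0,0.1,0.2],[0,0.1,0.2],[0,0,0],[0,0,0],[0,0,0],[0,0,0],[0,0,0]],"delta_rot":[[0,0,0],[0,0,0],[0,0,0],[0,0,0],[0,0,0],[0,0,0],[0,0,0],[0,0,0],[0,0,0]],"claw":[60,90,120,150,180,180,180,180,180]}' 30
python3 shot.py w17 0 200 320 400
python3 - <<'E'
from h import *
p,d=capture("top"); save('t17',p,(280,120,440,250),4.5)
p,d=capture("scene"); save('s17',p,(220,120,400,255),4)
E
```

```text
time_s: 16.05
eef_pos: [515.0, 17.5, 14.0]
ee_rot: [0.001, 0.069, 0.998, 0.0]
force: [-1.0, 1.2, 5.4]
grip_width: 0.45
```

View pics/w17.png

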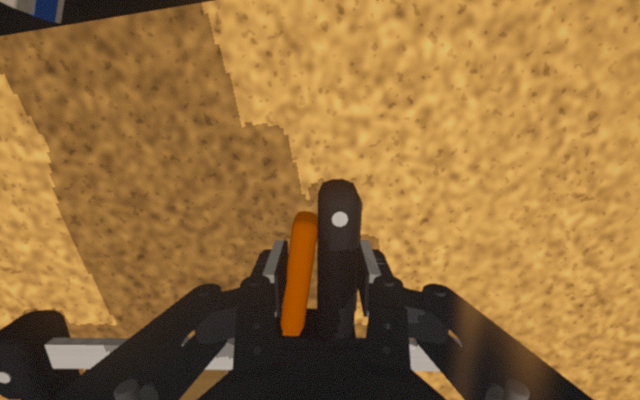

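View pics/t17.png

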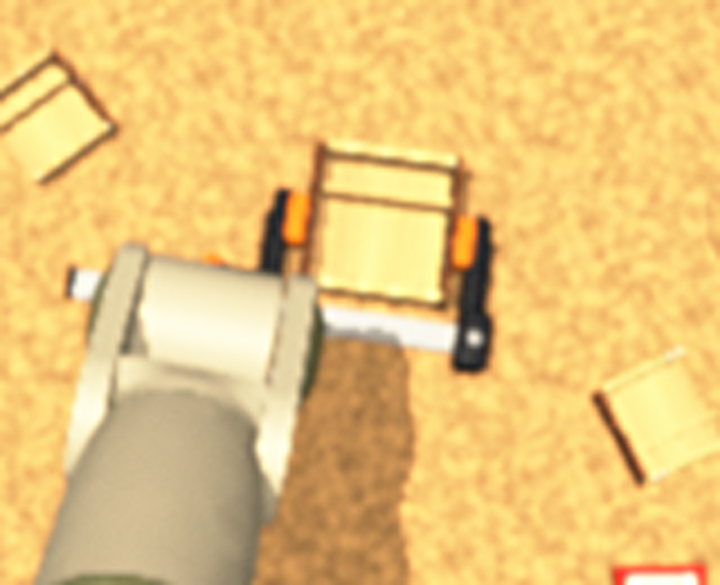

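View pics/s17.png

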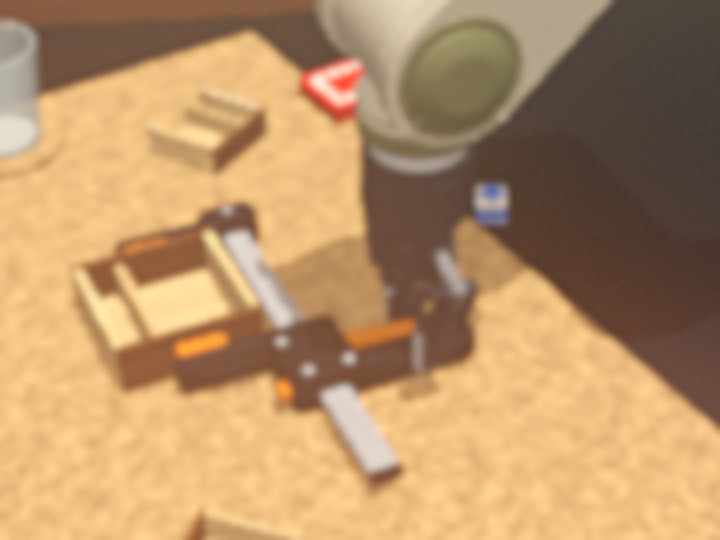

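Run:
```python
import cv2,numpy as np
I={k:cv2.cvtColor(cv2.imread(f'pics/{k}.png'),cv2.COLOR_BGR2GRAY).astype(np.float32) for k in ('top0c','t3','t5','t7','t11','t17')}
I={k:v for k,v in I.items()}
def shift(a,b,box):
    x0,y0,x1,y1=box; t=a[y0:y1,x0:x1]; r=b[y0-25:y1+25,x0-40:x1+40]
    m=cv2.matchTemplate(r,t,cv2.TM_CCOEFF_NORMED); _,v,_,(x,y)=cv2.minMaxLoc(m); return x-40,y-25,round(v,2)
ks=list(I)
for a,b in zip(ks,ks[1:]):
    print(a,b,'head',shift(I[a],I[b],(255,185,300,250)),'fixed',shift(I[a],I[b],(455,205,520,370)),'box',shift(I[a],I[b],(310,135,470,300)))
```

```text
top0c t3 head (4, -1, 0.99) fixed (-5, -1, 0.96) box (0, 0, 1.0)
t3 t5 head (3, 0, 0.99) fixed (-6, 4, 0.92) box (0, 0, 0.99)
t5 t7 head (5, 0, 0.99) fixed (-5, 3, 0.98) box (-2, 0, 0.97)
t7 t11 head (2, 0, 0.99) fixed (-5, 0, 0.99) box (-3, -1, 0.98)
t11 t17 head (1, 0, 0.98) fixed (-5, 1, 0.97) box (-1, 0, 0.97)
```

Run:
```python
from rig import *
s=sense(); print(s['time_s'],s['force'].round(1),s['grip_width'],s['eef_pos'].round(1))
print(finish_job())
```

```text
16.2 [-0.4  1.6  6.3] 0.44800106077186985 [515.   17.5  14. ]
the job is handed in; nothing more can be done
None
```

I pumped the trigger five full strokes and handed the job in at 16.2 s, with the trigger still held fully squeezed in the gripper. The set grip was 30 N and the opening about 38 mm.

- **Joint and box:** A close look after stroke 4, with the trigger released, showed the joint closed and both pads touching. Each pad was squashed only about 0.2–0.3 mm, so one more stroke was needed. After stroke 5 the pictures showed the box flat and upright and the bystanders in view undisturbed; I did not check every bystander.
- **Pad squash:** I could not measure the final squash directly while holding the trigger. I estimate 2.5–4.4 mm per pad, from the released measurement and the closure of about 4–6 mm in the last stroke. That is within the 1.5–5.5 mm wanted.
- **Measurements that disagreed:** A jaw-to-jaw measurement from farther away read about 2 mm too wide for pads in contact. I relied on the close-up views of the pads instead.
- **Forces:** Squeezing pushed lightly down on the clamp. The wrist read up to 23 N upward in stroke 1 and about 5–10 N after that. At hand-in it read 6 N, well below the limit.

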